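# Seat the blue-handled sensor board in its dock on the sample bench

## Robot

A 6-joint arm with a two-finger parallel gripper is mounted at the origin on the work surface. World frame = base frame: x ahead of the robot, y to its left, z up, the work surface at z = 0. Lengths are in m, angles in degrees, forces in N, time in s.
With the tool pointing down it reaches from about 0.35 to 0.875 m from the base axis. Payload 4.2 kg.
Tool frame: the origin (TCP) lies midway between the tips of the shut fingers; the grasp point (between the pads) lies 19 mm behind it; z points along the fingers, y is the line along which they close (so a half turn about z gives the same grasp; the last joint's range is limited). The gripper opens to 87 mm and grips with 3 to 60 N. Pads are 19 mm wide; open, the fingers measure 117 mm over their backs; the gripper's body (75 mm by 190 mm) begins 51 mm behind the grasp point.
Start: joints at [82.368, 22.042, 0.453, 0, -68.411, -14.817], TCP at [0.239, 0.578, 0.223] pointing down, gripper open.
Joint ranges: [-179.83, 179.83], [-69.29, 118.12], [-61.27, 80.66], [-181.25, 117.63], [-171.15, -9.14], [-177.46, 177.46]. Speed limits (degrees/s): [159.86, 159.86, 180, 180, 180, 180].

## Interface

Orientations are given as a 3x3 rotation matrix whose columns are the frame's x, y, z axes.
In Python, from station import sense, capture, finish_job, silhouettes, landmark_of gives the robot as it stands.
- The arm moves only by the tool step_arm, never from a script. Its arguments are lists of equal length, an entry for each row: "linear": the shift along the tool's x, y, z in mm, a list of three; "delta_rot": the turn, a rotation vector about the tool's x, y, z in rad, a list of three; "grip": the finger opening in mm, from 0 to 87. A call has 1 to 10 rows; each row shifts and turns the commanded pose from where the row before left it, along the tool's axes as they then stand; what a row does not reach is not made up. A row lasts 1/8 s, in which the tool goes at most 62.5 mm and 10.7 degrees, less where a joint would pass 70% of its speed; a pose out of reach is approached as far as the arm can. A call with a gripper value outside its range is refused whole. The fingers move at their own pace and stop on an object; the grip force is fixed at half the most. Time passes only in rows, so rows that do not move let the fingers close. It gives the time, the measured TCP pose, the force, the opening and the grip force at its end, in the units of the state.
- sense(): the state, without advancing time (a new reading comes with each control period).
- capture(name): name is "scene" or "top" or "wrist"; returns a dict with "img" (384x512x3 uint8, red, green, blue), "fx", "fy", "cx", "cy" (pixels), "world_to_cam" (4x4, takes a point from world to camera coordinates); the wrist camera has in their place "mount" (4x4, takes a point from camera to tool coordinates, whose origin is the TCP and whose axes are the flange's). Camera axes: x right, y up, looking along -z (the intrinsics and any distortion apply to the point x, -y, -z); pixel columns grow to the right and rows downward; lengths in m; the calibration is good to about 2 mm. The wrist camera is an equidistant fisheye: a pixel r from the principal point sees the ray r / f radians off the axis. A picture is of the moment at which its call begins: read the wrist's pose just before it. There is no depth.
- finish_job(): hands the job in; it is judged then, once.
Trained networks look in the newest picture that a camera, given by its name, has taken for a name from the list of things; names that differ only in an ending like _2 or _b are one class to them, and where a whole thing is asked for, a point or a joint stands for the part that bears it (a point fixed in the world has none). Each returns a list of dicts, best first, with "score" (0 to 1); they miss things now and then, are a little off and sometimes report something else, mostly with a low value. They report only what shows in the picture. A call takes as long as a camera call. They do not tell look-alikes from the thing itself.
- silhouettes(camera, label): "mask" (384x512 bool, what is visible of it) and "point" ([column, row] in pixels, amid what is visible of it).
- landmark_of(camera, label): "point" ([column, row] in pixels: a listed point, or the origin of a listed thing).
The state is a dict: "time_s": time; "joints": joint angles; "joint_velocities": joint speeds; "effort": joint torques, N m; "tcp_pos": TCP position; "ee_rot": TCP orientation; "wrist_force": force on the tool from outside, world axes, zero at the start; "moment": the same for the moment, N m; "gripper_width": opening from 0.0 (shut) to 1.0 (fully open); "gripper_force": force on a finger pad.
Only numpy, scipy, OpenCV 4.12 (cv2) and the standard library are available. Lean on these libraries where they do the work, as an engineer would, in place of code of your own. Each camera call takes 0.05 s, during which the arm holds its last target. There are 200 camera calls.

## Task

Slide the sensor board with the blue handle all the way home along its two card guides, then swing both red-posted ejector levers of that dock fully shut behind it to seat it. Leave the board with the yellow handle where it is.

Things in the scene. Friction and masses are not known exactly. Their poses are not given: they have to be found in the camera images.
- board: Loose green board with a blue handle, flat between the guides of dock, drawn back 45-80 mm from home. 130 (x) x 100 (y) x 6 mm, 0.13-0.25 kg. Origin: centre of underside; x points the way it slides in, z up. Handle block 24 (x) x 30 (y) mm centred at board x -25, y 0, its top 51 mm above the origin: grip it or push it from behind. Other parts rise 6 mm at most.
- dock: Fixed grey frame of the blue-handled board. Origin: on the table, straight below the board's origin when home; x the way the board slides in, y left. All in mm. Base plate 12 high, x -150 to 105, 170 mm wide. Two black guides, x -55 to 65, 3 mm clear of the board each side, lips in to y +-44, tops z 26 mm. White connector housing, 70 mm high, from x 65: the board's stop.
- lever_left (a joint): left (+y) ejector lever of dock, angle in rad: 0 shut (arm across the guides' mouth, 1 mm behind the seated board), 1.57 open (arm along dock -x), more = splayed out; limits 0, 2.1. Upright pivot at dock x -72, y +68 mm. Arm 54 mm long, z 14-26. Red post, 14 mm across, up to z 66, at dock x = -72-46sin(q), y = +(68-46cos(q)). Light friction (1 N at the post), stays put. Push the post from its outer side.
- lever_right (a joint): right (-y) ejector lever of dock, angle in rad: 0 shut (arm across the guides' mouth, 1 mm behind the seated board), 1.57 open (arm along dock -x), more = splayed out; limits 0, 2.1. Upright pivot at dock x -72, y -68 mm. Arm 54 mm long, z 14-26. Red post, 14 mm across, up to z 66, at dock x = -72-46sin(q), y = -(68-46cos(q)). Light friction (1 N at the post), stays put. Push the post from its outer side.
- spare_board: The bystander: an identical board with a yellow handle block, half drawn out of an identical dock with open levers beside the first; which dock is on the left varies. Origin and axes as for the blue-handled board. To be left where it is.
Not all that is in view belongs to the job. What is shaped like the board but pink is not meant.

How it is judged:
By the outcome, as a careful person would: the job done as asked, in the order asked, and still so for the second after the job is handed in, with the robot touching nothing.
It also fails if it takes over 56 s, if anything falls off the work surface, if the arm or the gripper's body presses on something with over 40 N, if the wrist force passes 120 N, or if a joint passes its speed limit or range.

## Working session

There is one attempt and no reset: what is moved stays moved. The work goes in short steps, Python scripts to look and compute and a tool call to move; the robot and the scene stay as the last step left them, time stands still between calls to the robot, and variables do not carry over. Pictures are saved under pics/ and viewed, at most 10 in all, crops included, and the job is handed in when it is done.

Besides the shell and the picture viewer there is one more tool, called after "Call:" as name(argument=value, ...), one argument or row to a line, values as JSON. step_arm: Moves the arm, as the interface text tells. Its arguments: {"type":"object","properties":{"linear":{"type":"array"},"delta_rot":{"type":"array"},"grip":{"type":"array"}},"required":["linear","delta_rot","grip"]}

```bash
mkdir -p pics; cat > h.py <<'E'
import numpy as np, cv2
from station import *
def ray(c,px):
    d=np.array([(px[0]-c['cx'])/c['fx'],-(px[1]-c['cy'])/c['fy'],-1.0])
    M=np.linalg.inv(c['world_to_cam']); return M[:3,3],M[:3,:3]@d
def atz(c,px,z):
    o,d=ray(c,px); return o+d*(z-o[2])/d[2]
def proj(c,p):
    q=c['world_to_cam']@np.append(p,1); return np.array([c['cx']+c['fx']*q[0]/-q[2],c['cy']-c['fy']*q[1]/-q[2]])
E
python3 - <<'E'
from h import *
ims=[]
s=sense();print(s['tcp_pos'],s['ee_rot'])
for n in('scene','top'):
    c=capture(n);print(n,{k:v for k,v in c.items() if k not in('img',)})
    im=c['img'][:,:,::-1].copy();cv2.imwrite(f'pics/{n}1.png',im)
    for l,z in(('board',.012),('dock',0),('lever_left',.026),('lever_right',.026),('spare_board',.012)):
        for f in(silhouettes,landmark_of):
            for r in f(n,l)[:4]: print(n,l,f.__name__[:3],round(r['score'],2),np.round(r['point']),atz(c,r['point'],z)[:2].round(3))
E
```

```text
[0.2384227  0.57705953 0.22148017] [[ 9.24160834e-01 -3.82002880e-01 -7.43543841e-04]
 [-3.82003592e-01 -9.24158560e-01 -2.05252938e-03]
 [ 9.69197313e-05  2.18090368e-03 -9.99997617e-01]]
scene {'fx': 399.9738310601517, 'fy': 399.9738310601517, 'cx': 251.63119683183345, 'cy': 193.99953068469375, 'world_to_cam': array([[ 0.74511464,  0.66675022, -0.01575818, -0.40646315],
       [-0.4540293 ,  0.52441623,  0.72030897,  0.12389025],
       [ 0.48853001, -0.52955808,  0.69347435, -1.34299103],
       [ 0.        ,  0.        ,  0.        ,  1.        ]])}
scene board cal 0.87 [227. 172.] [0.312 0.146]
scene board cal 0.81 [298. 196.] [0.543 0.208]
scene board cal 0.68 [369. 175.] [0.653 0.427]
scene board cal 0.97 [368. 176.] [0.656 0.418]
scene board cal 0.86 [297. 198.] [0.546 0.201]
scene board cal 0.6 [228. 175.] [0.324 0.139]
scene dock cal 0.82 [320. 208.] [0.614 0.22 ]
scene lever_left cal 0.63 [299. 179.] [0.51  0.257]Traceback (most recent call last):
  File "<stdin>", line 9, in <module>
ValueError: it knows: board, dock, spare_board
```

View pics/scene1.png

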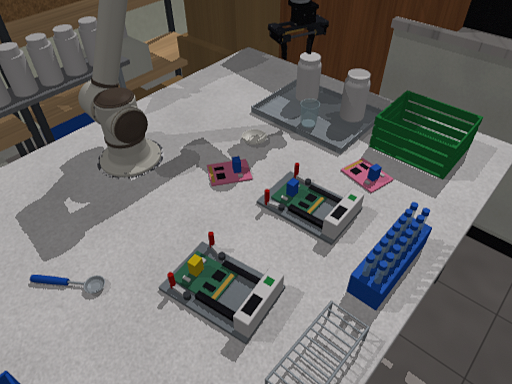

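The scene view shows four board-like things: the green board with the blue handle at about (295,190) in the dock at (312,205), the yellow-handled spare at (200,265), and pink decoys at (229,172) and (368,175). The one at (295,190) fits: it is green, has the blue handle and sits between the guides.

```bash
python3 - <<'E'
from h import *
c=capture('top');print(c['fx'],c['world_to_cam'].round(3).tolist())
im=c['img'][:,:,::-1].copy();cv2.imwrite('pics/top1.png',cv2.resize(im,(800,600),interpolation=cv2.INTER_CUBIC))
for l,z in(('board',.012),('dock',0),('lever_left',.026),('spare_board',.012)):
    for f in(silhouettes,landmark_of):
        try:
            for r in f('top',l)[:4]: print(l,f.__name__[:12],round(r['score'],2),np.round(r['point']),atz(c,r['point'],z)[:2].round(3))
        except ValueError as e: print(e)
hsv=cv2.cvtColor(im,cv2.COLOR_BGR2HSV)
red=cv2.inRange(hsv,(0,170,60),(6,255,255))|cv2.inRange(hsv,(174,170,60),(180,255,255))
blu=cv2.inRange(hsv,(105,150,60),(125,255,255))
for nm,m in(('red',red),('blue',blu)):
    n,_,st,ce=cv2.connectedComponentsWithStats(m)
    for i in range(1,n):
        if st[i,4]>15: print(nm,st[i],ce[i].round(1),atz(c,ce[i],.06)[:2].round(3))
E
```

```text
377.3363736617755 [[-0.028, -1.0, 0.01, 0.069], [0.994, -0.027, 0.107, -0.458], [-0.107, 0.013, 0.994, -1.074], [0.0, 0.0, 0.0, 1.0]]
board call 0.91 [224. 251.] [0.308 0.168]
board call 0.89 [210. 164.] [0.563 0.205]
board call 0.64 [138. 139.] [0.645 0.421]
board call 0.91 [139. 143.] [0.633 0.417]
board call 0.74 [213. 168.] [0.553 0.198]
board call 0.66 [226. 248.] [0.314 0.163]
dock call 0.9 [207. 142.] [0.634 0.215]
dock call 0.86 [210. 150.] [0.61  0.208]
lever_left call 0.7 [188. 179.] [0.518 0.271]
it knows: board, dock, spare_board
spare_board call 0.89 [336. 167.] [ 0.544 -0.168]
spare_board call 0.85 [337. 164.] [ 0.552 -0.17 ]
red [361 174   7   6  20] [364.3 176.8] [ 0.506 -0.236]
blue [219  41   9  10  40] [223.8  45.9] [0.905 0.155]
blue [ 178   41   89   34 1739] [222.7  60.5] [0.861 0.159]
blue [208  42   9  10  38] [212.5  46.2] [0.905 0.188]
blue [ 465   56   47  119 4253] [489.6 117.3] [ 0.67 -0.61]
blue [127 126  10  10  75] [131.5 130.1] [0.659 0.423]
blue [205 170  12  10 101] [210.1 174.5] [0.524 0.201]
blue [215 242  10  11  71] [219.6 246.8] [0.32  0.177]
blue [419 248  23  27 164] [430.1 261.4] [ 0.263 -0.406]
```

View pics/top1.png

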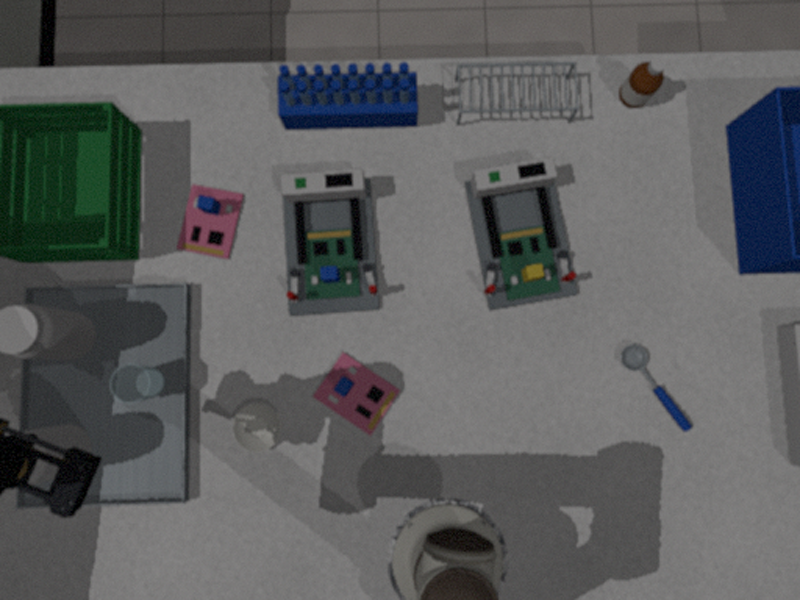

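The top view (800 px wide) shows the blue-handled dock at about (330,240), with its handle at (329,274) and red posts at (291,296) and (372,289). The yellow one is at (522,235) and the pink decoys at (212,222) and (356,393). I'll move over the blue handle and confirm with a close crop.

Call:
step_arm(
  linear=[
    [48,30,0],
    [48,30,0],
    [48,30,0],
    [48,30,0],
    [48,30,0],
    [48,30,0],
    [48,30,0],
    [30,20,0],
    [0,0,0],
    [0,0,0],
  ],
  delta_rot=[
    [0,0,0],
    [0,0,0],
    [0,0,0],
    [0,0,0],
    [0,0,0],
    [0,0,0],
    [0,0,0],
    [0,0,-0.15],
    [0,0,-0.15],
    [0,0,-0.15],
  ],
  grip=[0,0,0,0,0,0,0,0,0,0],
)

```text
time_s: 1.95
tcp_pos: [0.4895, 0.2246, 0.2226]
ee_rot: [[0.998, 0.062, 0.0], [0.062, -0.998, 0.0], [0.0, -0.0, -1.0]]
wrist_force: [-0.2, 0.2, -0.1]
gripper_width: 0.018
gripper_force: 0.0
```

```bash
cat >> h.py <<'E'
def wcap():
    s=sense(); c=capture('wrist'); T=np.eye(4);T[:3,:3]=s['ee_rot'];T[:3,3]=s['tcp_pos']; c['T']=T@np.array(c['mount']); return s,c
def watz(c,px,z):
    u=np.array([px[0]-c['cx'],px[1]-c['cy']]);r=np.hypot(*u);th=r/c['fx'];e=u/max(r,1e-9)
    d=c['T'][:3,:3]@np.array([np.sin(th)*e[0],-np.sin(th)*e[1],-np.cos(th)]);o=c['T'][:3,3]
    return o+d*(z-o[2])/d[2]
def wproj(c,P):
    P=np.atleast_2d(P); q=(P-c['T'][:3,3])@c['T'][:3,:3]; x,y,z=q[:,0],-q[:,1],-q[:,2]
    rr=np.hypot(x,y);th=np.arctan2(rr,z); return np.c_[c['cx']+c['fx']*th*x/rr,c['cy']+c['fx']*th*y/rr]
E
python3 - <<'E'
from h import *
s,c=wcap();print(s['tcp_pos'],s['ee_rot'].__array__() if hasattr(s['ee_rot'],'__array__') else s['ee_rot'],s['joints'],s['time_s'])
print(c['fx'],c['mount'])
im=c['img'][:,:,::-1].copy()
np.savez('w.npz',**{k:v for k,v in c.items()})
cv2.imwrite('pics/w1.png',cv2.resize(im,(800,600),interpolation=cv2.INTER_CUBIC))
hsv=cv2.cvtColor(im,cv2.COLOR_BGR2HSV)
red=cv2.inRange(hsv,(0,150,50),(6,255,255))|cv2.inRange(hsv,(174,150,50),(180,255,255))
blu=cv2.inRange(hsv,(105,150,50),(125,255,255))
for nm,m in(('red',red),('blue',blu)):
    n,_,st,ce=cv2.connectedComponentsWithStats(m)
    for i in range(1,n):
        if st[i,4]>15: print(nm,st[i],ce[i].round(1),watz(c,ce[i],.063)[:2].round(3))
E
```

```text
[0.48945569 0.22458635 0.22263441] [[ 9.98104517e-01  6.15414320e-02  1.56382280e-04]
 [ 6.15414107e-02 -9.98104522e-01  1.37391322e-04]
 [ 1.64541120e-04 -1.27506913e-04 -9.99999978e-01]] [ 4.19098545e+01  1.36161747e+01 -1.17240460e+01  1.40183353e-04
 -6.46478531e+01  5.16183788e+01] 1.95
297.3186396354542 [[ 7.48902961e-06  9.66363087e-01  2.57181616e-01  7.07831122e-02]
 [ 9.99999385e-01  2.77907944e-04 -1.07336212e-03 -9.86880482e-04]
 [-1.10873034e-03  2.57181466e-01 -9.66362491e-01 -1.61872822e-01]
 [ 0.00000000e+00  0.00000000e+00  0.00000000e+00  1.00000000e+00]]
red [209 171  16  18 190] [216.4 179.1] [0.49  0.269]
red [331 173  21  16 206] [341.7 180.3] [0.498 0.128]
red [459 187  27  17 227] [473.2 194.9] [ 0.493 -0.073]
blue [ 89  24  37  25 656] [107.   35.7] [0.656 0.41 ]
blue [266 138  28  24 656] [279.4 149.6] [0.527 0.202]
```

View pics/w1.png

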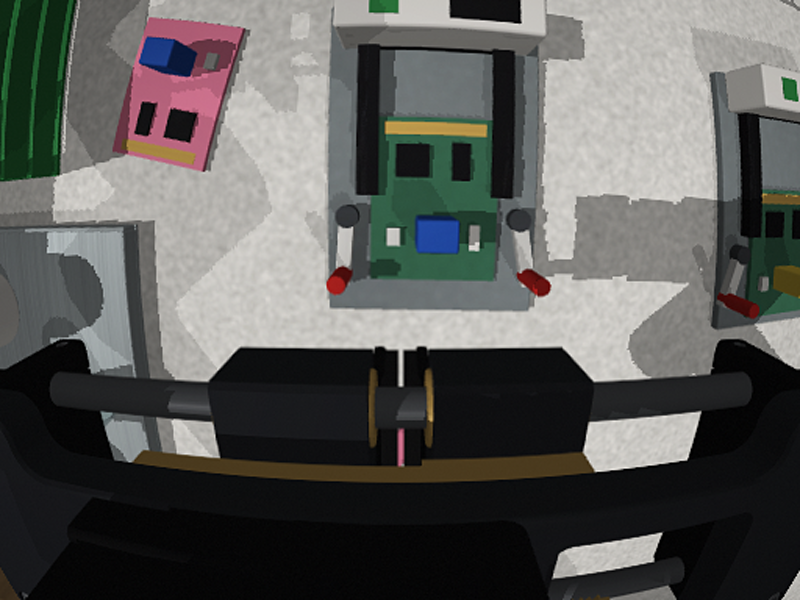

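The wrist view shows the green board with its blue handle at (437,235), its guides, pivots at (347,216) and (519,219), and red post tops near (333,286) and (545,290). It confirms the target; the pink decoy at (185,95) has no dock. Now I'll fit the dock pose.

```bash
python3 - <<'E'
from h import *
from scipy.optimize import least_squares
c=dict(np.load('w.npz'))
obs=[((347,213),(-72,68,28),0),((519,217),(-72,-68,28),0),((330,308),(-150,85,12),0),((530,310),(-150,-85,12),0),
((379,194),(-55,44,26),0),((491,198),(-55,-44,26),0),((370,279),(-65,50,18),1),((496,281),(-65,-50,18),1),
((416,216),(-13,15,63),1),((459,217),(-13,-15,63),1),((459,248),(-37,-15,63),1),((417,247),(-37,15,63),1)]
def f(p,full=False):
    x,y,a,d=p;R=np.array([[np.cos(a),-np.sin(a)],[np.sin(a),np.cos(a)]])
    P=[]
    for o,q,b in obs:
        q=np.array(q,float)/1e3; q[0]-=d*b; P.append(np.r_[R@q[:2]+[x,y],q[2]])
    return ((wproj(c,P)/.64-np.array([o[0] for o in obs]))).ravel()
r=least_squares(f,[.63,.21,.06,.06],loss='soft_l1')
print(r.x,np.degrees(r.x[2]));print(r.fun.reshape(-1,2).round(1))
x,y,a,d=r.x;R=np.array([[np.cos(a),-np.sin(a)],[np.sin(a),np.cos(a)]])
for px in((333,287),(545,290)):
    w=watz(c,np.array(px)*.64,.066)[:2];print('post dock',R.T@(w-[x,y]))
for nm,q in(('behind handle',(-37-d*1e3-25,0)),('home handle rear',(-37,0))): print(nm,R@np.array(q)/1e3+[x,y])
E
```

```text
[0.60900676 0.20535878 0.05325817 0.05663821] 3.0514681275213125
[[-0.9  2.7]
 [ 1.9  1.7]
 [-0.4  0. ]
 [-0.1 -0.5]
 [-1.5 -0.5]
 [ 0.4 -2.3]
 [ 0.5 -2.6]
 [-2.6 -3.3]
 [ 1.  -0.1]
 [ 1.1 -0.2]
 [ 0.1  2.8]
 [-0.5  3.2]]
post dock [-0.11971051  0.07368406]
post dock [-0.12036625 -0.07921867]
behind handle [0.49053677 0.19904331]
home handle rear [0.57205922 0.20338916]
```

Call:
step_arm(
  linear=[
    [0,26,20],
    [0,0,55],
    [0,0,55],
    [0,0,40],
    [0,0,20],
    [0,0,0],
  ],
  delta_rot=[
    [0,0,0.008],
    [0,0,0],
    [0,0,0],
    [0,0,0],
    [0,0,0],
    [0,0,0],
  ],
  grip=[0,0,0,0,0,0],
)

```text
time_s: 2.75
tcp_pos: [0.4897, 0.1988, 0.0311]
ee_rot: [[0.999, 0.049, -0.003], [0.049, -0.999, -0.002], [-0.003, 0.002, -1.0]]
wrist_force: [-0.3, 0.3, -0.1]
gripper_width: 0.002
gripper_force: 0.0
```

Call:
step_arm(
  linear=[
    [7,0,0],
    [7,0,0],
    [7,0,0],
    [7,0,0],
    [7,0,0],
    [7,0,0],
    [7,0,0],
    [7,0,0],
    [6,0,0],
    [0,0,0],
  ],
  delta_rot=[
    [0,0,0],
    [0,0,0],
    [0,0,0],
    [0,0,0],
    [0,0,0],
    [0,0,0],
    [0,0,0],
    [0,0,0],
    [0,0,0],
    [0,0,0],
  ],
  grip=[0,0,0,0,0,0,0,0,0,0],
)

```text
time_s: 4.0
tcp_pos: [0.5533, 0.2027, 0.0325]
ee_rot: [[0.999, 0.05, 0.001], [0.05, -0.999, 0.001], [0.001, -0.0, -1.0]]
wrist_force: [0.2, -0.3, 0.3]
gripper_width: 0.004
gripper_force: 0.0
```

Call:
step_arm(
  linear=[
    [3,0,0],
    [3,0,0],
    [2,0,0],
    [0,0,0],
  ],
  delta_rot=[
    [0,0,0],
    [0,0,0],
    [0,0,0],
    [0,0,0],
  ],
  grip=[0,0,0,0],
)

```text
time_s: 4.5
tcp_pos: [0.5595, 0.2027, 0.0323]
ee_rot: [[0.999, 0.05, -0.002], [0.05, -0.999, -0.001], [-0.002, 0.001, -1.0]]
wrist_force: [-4.1, 0.2, 2.2]
gripper_width: 0.005
gripper_force: 2.2
```

Call:
step_arm(
  linear=[
    [2,0,0],
    [2,0,0],
    [0,0,0],
  ],
  delta_rot=[
    [0,0,0],
    [0,0,0],
    [0,0,0],
  ],
  grip=[0,0,0],
)

```text
time_s: 4.88
tcp_pos: [0.5595, 0.2022, 0.0319]
ee_rot: [[0.999, 0.049, -0.01], [0.049, -0.999, -0.003], [-0.01, 0.003, -1.0]]
wrist_force: [-15.3, 3.4, 8.0]
gripper_width: 0.001
gripper_force: 7.2
```

```bash
python3 - <<'E'
from h import *
s,c=wcap();im=c['img'][:,:,::-1].copy();np.savez('w2.npz',**c)
cv2.imwrite('pics/w2.png',cv2.resize(im,(800,600),interpolation=cv2.INTER_CUBIC))
E
```

```text
(no output)
```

View pics/w2.png

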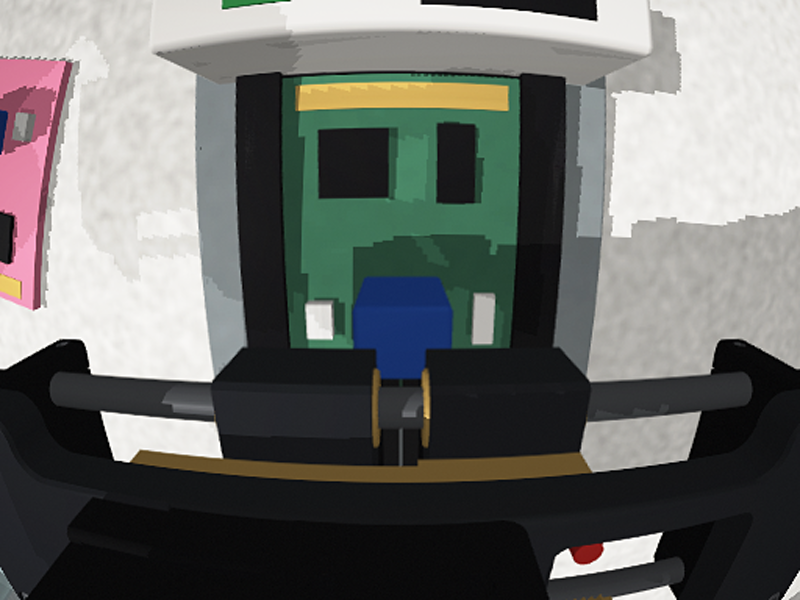

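The board is home: it stopped under rising force, its front edge is at the housing, and the blue handle is at (402,320). Next is the left lever, from its outer side.

Call:
step_arm(
  linear=[
    [-20,0,0],
    [-4,0,-55],
    [-10,0,-35],
    [-24,-50,0],
    [-16,-57,0],
    [0,0,45],
    [0,0,42],
    [0,0,0],
  ],
  delta_rot=[
    [0,0,0],
    [0,0,0],
    [0,0,0],
    [0,0,0],
    [0,0,0],
    [0,0,0],
    [0,0,0],
    [0,0,0],
  ],
  grip=[0,0,0,0,0,0,0,0],
)

```text
time_s: 5.92
tcp_pos: [0.4839, 0.3048, 0.0329]
ee_rot: [[0.999, 0.05, -0.004], [0.05, -0.999, -0.005], [-0.004, 0.004, -1.0]]
wrist_force: [-0.0, -0.6, 0.0]
gripper_width: 0.009
gripper_force: 0.0
```

```bash
cat > d.py <<'E'
from h import *
O=np.array([.609,.2054]);a=.0533;R=np.array([[np.cos(a),-np.sin(a)],[np.sin(a),np.cos(a)]])
def tcpd(s): return (R.T@(np.array(s['tcp_pos'])[:2]-O)*1e3).round(1)
E
python3 - <<'E'
from d import *
s=sense();print(tcpd(s),s['tcp_pos'],s['wrist_force'])
s,c=wcap();im=c['img'][:,:,::-1].copy();np.savez('w3.npz',**c)
cv2.imwrite('pics/w3.png',cv2.resize(im,(800,600),interpolation=cv2.INTER_CUBIC))
E
```

```text
[-119.6  105.9] [0.48389792 0.30480238 0.03285657] [-0.04552651 -0.63231461  0.01918287]
```

View pics/w3.png

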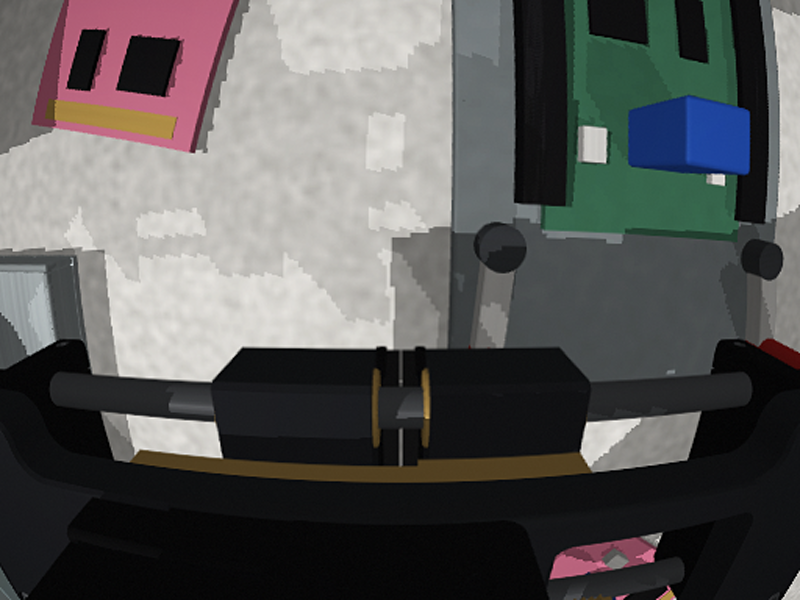

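Call:
step_arm(
  linear=[
    [0,8,0],
    [0,8,0],
    [-1,9,0],
    [-1,9,0],
    [3,15,0],
    [6,15,0],
    [11,11,0],
    [8,7,0],
    [0,0,0],
  ],
  delta_rot=[
    [0,0,0],
    [0,0,0],
    [0,0,0],
    [0,0,0],
    [0,0,0],
    [0,0,0],
    [0,0,0],
    [0,0,0],
    [0,0,0],
  ],
  grip=[0,0,0,0,0,0,0,0,0],
)

```text
time_s: 7.1
tcp_pos: [0.5153, 0.2241, 0.0349]
ee_rot: [[0.999, 0.048, -0.002], [0.048, -0.999, -0.002], [-0.002, 0.002, -1.0]]
wrist_force: [-0.4, -0.6, -0.1]
gripper_width: 0.006
gripper_force: 0.3
```

Call:
step_arm(
  linear=[
    [4,1,0],
    [3,1,0],
    [0,0,0],
  ],
  delta_rot=[
    [0,0,0],
    [0,0,0],
    [0,0,0],
  ],
  grip=[0,0,0],
)

```text
time_s: 7.48
tcp_pos: [0.5184, 0.2233, 0.0346]
ee_rot: [[0.999, 0.05, -0.008], [0.05, -0.999, -0.003], [-0.008, 0.003, -1.0]]
wrist_force: [-10.5, 2.4, 3.4]
gripper_width: 0.007
gripper_force: 5.0
```

```bash
python3 - <<'E'
from d import *
s=sense();print(tcpd(s),s['tcp_pos'],s['wrist_force'])
E
```

```text
[-89.5  22.7] [0.51842832 0.22328413 0.03459855] [-10.51357484   2.36943695   3.39949915]
```

Call:
step_arm(
  linear=[
    [2,0,0],
    [-15,0,0],
    [-5,0,-55],
    [-5,45,-30],
    [-5,50,0],
    [-5,35,0],
    [0,0,45],
    [0,0,40],
    [0,0,0],
  ],
  delta_rot=[
    [0,0,0],
    [0,0,0],
    [0,0,0],
    [0,0,0],
    [0,0,0],
    [0,0,0],
    [0,0,0],
    [0,0,0],
    [0,0,0],
  ],
  grip=[0,0,0,0,0,0,0,0,0],
)

```text
time_s: 8.6
tcp_pos: [0.4941, 0.0916, 0.0335]
ee_rot: [[0.999, 0.05, -0.005], [0.05, -0.999, -0.003], [-0.005, 0.003, -1.0]]
wrist_force: [0.1, 0.4, 1.0]
gripper_width: 0.007
gripper_force: 0.0
```

```bash
python3 - <<'E'
from d import *
s=sense();print(tcpd(s),s['tcp_pos'],s['wrist_force'])
E
```

```text
[-120.8 -107.6] [0.49412366 0.09155801 0.03347607] [0.11740962 0.42360236 0.95311688]
```

Call:
step_arm(
  linear=[
    [0,-9,0],
    [0,-9,0],
    [-1,-9,0],
    [0,-9,0],
    [3,-15,0],
    [6,-15,0],
    [11,-11,0],
    [8,-7,0],
    [0,0,0],
  ],
  delta_rot=[
    [0,0,0],
    [0,0,0],
    [0,0,0],
    [0,0,0],
    [0,0,0],
    [0,0,0],
    [0,0,0],
    [0,0,0],
    [0,0,0],
  ],
  grip=[0,0,0,0,0,0,0,0,0],
)

```text
time_s: 9.72
tcp_pos: [0.5195, 0.1786, 0.0352]
ee_rot: [[0.999, 0.05, 0.001], [0.05, -0.999, 0.0], [0.001, -0.0, -1.0]]
wrist_force: [-1.0, 0.4, 0.6]
gripper_width: 0.007
gripper_force: 0.0
```

Call:
step_arm(
  linear=[
    [4,-1,0],
    [3,0,0],
    [2,0,0],
    [0,0,0],
  ],
  delta_rot=[
    [0,0,0],
    [0,0,0],
    [0,0,0],
    [0,0,0],
  ],
  grip=[0,0,0,0],
)

```text
time_s: 10.22
tcp_pos: [0.5208, 0.1779, 0.0348]
ee_rot: [[0.999, 0.048, -0.013], [0.048, -0.999, -0.004], [-0.013, 0.003, -1.0]]
wrist_force: [-19.2, 7.1, 10.5]
gripper_width: 0.004
gripper_force: 9.2
```

```bash
python3 - <<'E'
from d import *
s=sense();print(tcpd(s),s['tcp_pos'],s['wrist_force'])
E
```

```text
[-89.5 -22.8] [0.52079766 0.17786419 0.03484114] [-19.18687839   7.09935272  10.46179637]
```

Both levers stopped at the same dock x (-89.5 mm). I'll back off, rise and look.

Call:
step_arm(
  linear=[
    [-20,0,0],
    [-15,0,-40],
    [-10,-10,-50],
    [-10,-10,-50],
    [-10,0,-40],
    [0,0,0],
  ],
  delta_rot=[
    [0,0,0],
    [0,0,0],
    [0,0,0],
    [0,0,0],
    [0,0,0],
    [0,0,0],
  ],
  grip=[0,0,0,0,0,0],
)

```text
time_s: 10.98
tcp_pos: [0.4631, 0.197, 0.2197]
ee_rot: [[0.999, 0.051, 0.008], [0.051, -0.999, 0.006], [0.008, -0.005, -1.0]]
wrist_force: [-1.1, -0.2, -0.4]
gripper_width: 0.007
gripper_force: 0.0
```

```bash
python3 - <<'E'
from d import *
s,c=wcap();im=c['img'][:,:,::-1].copy()
for sg in(1,-1):
    for q in(0,.1,.2):
        p=R@np.array([-72-46*np.sin(q),sg*(68-46*np.cos(q))])/1e3+O
        print(q,wproj(c,np.r_[p,.066])/.64)
hsv=cv2.cvtColor(im,cv2.COLOR_BGR2HSV)
m=cv2.inRange(hsv,(0,150,50),(6,255,255))|cv2.inRange(hsv,(174,150,50),(180,255,255))
n,_,st,ce=cv2.connectedComponentsWithStats(m)
print([(st[i],ce[i]/.64) for i in range(1,n) if st[i,4]>15])
cv2.imwrite('pics/w4.png',cv2.resize(im,(800,600),interpolation=cv2.INTER_CUBIC))
E
```

```text
0 [[368.39443845 180.98424898]]
0.1 [[368.10735377 187.72568926]]
0.2 [[367.15013041 194.40831871]]
0 [[433.72746697 180.85257752]]
0.1 [[434.04446238 187.59567308]]
0.2 [[435.03140513 194.27740596]]
[(array([230, 111,  14,  12, 136], dtype=int32), array([369.09466912, 182.18060662])), (array([270, 111,  14,  12, 138], dtype=int32), array([432.25769928, 182.21240942])), (array([451, 169,  28,  14, 238], dtype=int32), array([727.96743697, 273.32589286]))]
```

View pics/w4.png

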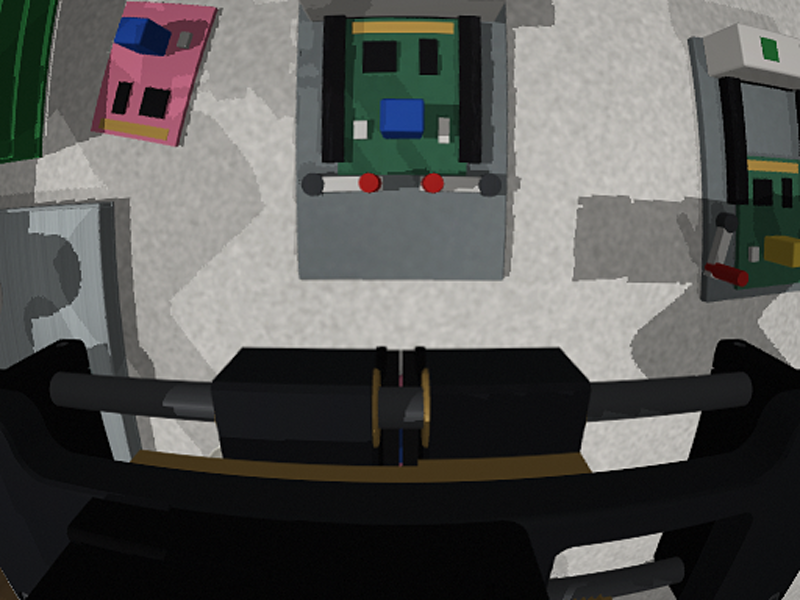

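The picture shows both posts at (369,182) and (432,182), their levers straight across the mouth behind the seated board. The yellow board is untouched.

```bash
python3 -c "
from station import *
print(finish_job())"
```

```text
the job is handed in; nothing more can be done
None
```

The blue-handled board is fully home and both of its ejector levers are shut behind it; the yellow-handled board was left where it was, and the job is handed in at about 11 s.

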